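# Everything back in its own bench tray

## Robot

A 6-joint arm with a two-finger parallel gripper is mounted at the origin on a cart in front of the work surface, level with it; the furniture and walls round the work are solid. World frame = base frame: x ahead of the robot, y to its left, z up, the work surface at z = 0. Lengths are in m, angles in rad, forces in N, time in s.
With the tool pointing down it reaches from about 0.3 to 1 m from the base axis. Payload 5.1 kg.
Tool frame: the origin (TCP) lies at the very end of the fingers, on their centre line; the grasp point (between the pads) lies env.tcp_to_grasp behind it (env.tcp_to_grasp is the distance from the TCP to the grasp point, in m); z points along the fingers, y is the line along which they close (so a half turn about z gives the same grasp; the last joint's range is limited). The gripper opens to 95 mm and grips with 3 to 60 N. Pads are 20 mm wide; open, the fingers measure 119 mm over their backs; the gripper's body (75 mm by 180 mm) begins 59 mm behind the grasp point.
Start: joints at [1.178, 0.124, 1.65, -0, 1.367, -0.083], TCP at [0.198, 0.619, 0.188] pointing down, gripper open.
Joint ranges: [-2.61, 2.61], [-1.02, 2.33], [0.03, 2.71], [-1.35, 4.49], [0.32, 2.68], [-2.91, 2.91]. Speed limits (rad/s): [2.57, 2.57, 3.14, 3.14, 3.14, 3.14].

## Interface

Orientations are given as [roll, pitch, yaw] about the fixed x, y, z axes, in that order (R = Rz(yaw) Ry(pitch) Rx(roll)).
In Python, from bench import telemetry, get_image, env gives the robot as it stands.
- The arm moves only by the tool arm_command, never from a script. Its argument "increments" is a list of rows, each a list of 7 numbers: the turn, a rotation vector about the tool's x, y, z in degrees, then the shift along the tool's x, y, z in cm, then the opening, from 0 (shut) to 1 (fully open). A call has 1 to 8 rows; each row shifts and turns the commanded pose from where the row before left it, along the tool's axes as they then stand; what a row does not reach is not made up. A row lasts 1/8 s, in which the tool goes at most 62.5 mm and 10.7 degrees, less where a joint would pass 70% of its speed; a pose out of reach is approached as far as the arm can. A call is refused whole if a number of a shift passes 6.25 or a number of a turn 10.7, either way. A call with a gripper value outside its range is refused whole. The fingers move at their own pace and stop on an object; the grip force is fixed at half the most. Time passes only in rows, so rows that do not move let the fingers close. It gives the time, the measured TCP pose, the force, the opening and the grip force at its end, in the units of the state.
- telemetry.observe(): the state, without advancing time (a new reading comes with each control period).
- get_image(name): name is "scene" or "top" or "wrist"; returns a dict with "color" (480x640x3 uint8, blue, green, red), "fx", "fy", "cx", "cy" (pixels), "dist_coeffs" ([k1, k2, p1, p2, k3] as OpenCV has them; the pictures are not rectified), "world_from_camera" (4x4, takes a point from camera to world coordinates). Camera axes: x right, y up, looking along -z (the intrinsics and any distortion apply to the point x, -y, -z); pixel columns grow to the right and rows downward; lengths in m; the calibration is good to about 2 mm. A picture is of the moment at which its call begins. There is no depth.
- env.sign_off(): hands the job in; it is judged then, once.
The state is a dict: "time": time; "joint_pos": joint angles; "qd": joint speeds; "joint_efforts": joint torques, N m; "tool_pos": TCP position; "tool_rot": TCP orientation; "wrist_force": force on the tool from outside, world axes, zero at the start; "ft_torque": the same for the moment, N m; "gripper_width": finger opening in m; "finger_force": force on a finger pad.
Only numpy, scipy, OpenCV 4.12 (cv2) and the standard library are available. Lean on these libraries where they do the work, as an engineer would, in place of code of your own. Each camera call takes 0.05 s, during which the arm holds its last target. There are 200 camera calls.

## Task

Tidy the weighing station: put the white-capped bottle in the round tray with the white lip, the brown bottle in the round tray with the black lip, the check weight in the small blue-floored metal-rimmed tray and the orange tube rack in the long orange tray. Each must stand upright and flat on its tray's floor, inside the lip; never tip one over, set them down gently, and do not shift the timer.

Things in the scene. Friction and masses are not known exactly. Their poses are not given: they have to be found in the camera images.
- bottle_white: loose closed medicine bottle, white with a white screw cap and a blue band on its label; 47 mm in diameter, 85 mm tall; the cap (fixed to it) is 43 mm in diameter and runs from 72 mm to 85 mm above the underside. Origin at the centre of the underside, z up along the bottle
- bottle_brown: loose closed dark brown bottle with a black screw cap; 35 mm in diameter, 70 mm tall; the cap (fixed to it) is 26 mm in diameter and runs from 59 mm to 70 mm above the underside. Origin at the centre of the underside, z up along the bottle
- weight: loose metal check weight, about 200 g, a small cylinder with a narrower knob on top; 29 mm in diameter, 50 mm tall in all. Origin at the centre of the underside, z up
- rack_orange: loose orange tube rack full of capped micro-tubes; 65 mm (its x) by 160 mm (its y), 42 mm tall; take it across the 65 mm, by its middle. Origin at the centre of the underside, y along its length, z up
- tray_white: fixed round tray with a white lip and a grey floor; 71 mm across inside the lip, 79 mm outside, a thumb tab sticking out 12 mm on its -x side; lip 4 mm thick and 10 mm high, floor 4 mm above the worktop. Origin at the centre of its underside, on the worktop, z up
- tray_black: fixed round tray with a black lip and a black floor; 59 mm across inside the lip, 67 mm outside, a thumb tab sticking out 12 mm on its -x side; lip 4 mm thick and 10 mm high, floor 4 mm above the worktop. Origin at the centre of its underside, on the worktop, z up
- tray_metal: fixed round tray with a bare metal lip and a blue floor; 53 mm across inside the lip, 61 mm outside, a thumb tab sticking out 12 mm on its -x side; lip 4 mm thick and 10 mm high, floor 4 mm above the worktop. Origin at the centre of its underside, on the worktop, z up
- tray_orange: fixed oblong tray with an orange lip and a grey floor; 89 mm (its x) by 184 mm (its y) inside the lip, 97 by 192 mm outside, lip 4 mm thick and 10 mm high, floor 4 mm above the worktop. Origin at the centre of its underside, on the worktop, y along its length, z up
- timer: loose white desk timer, a bystander among the work that must stay where it is; 47 x 66 x 57 mm (x, y, z of its own frame), origin at the centre of its underside. (Nothing handled is taller than 85 mm; wall cabinets hang 0.54 m above the worktop, their fronts at about x = 0.57 m, so keep wrist and forearm low or out of there)
Mind the look-alikes: they are no part of the job. What is shaped like the bottle_brown but red or yellow is not meant.

How it is judged:
By the outcome, as a careful person would: the job done as asked, in the order asked, and still so for the second after the job is handed in, with the robot touching nothing.
It also fails if it takes over 102 s, if anything falls off the work surface, if the arm or the gripper's body presses on something with over 40 N, if the wrist force passes 120 N, or if a joint passes its speed limit or range.

## Working session

There is one attempt and no reset: what is moved stays moved. The work goes in short steps, Python scripts to look and compute and a tool call to move; the robot and the scene stay as the last step left them, time stands still between calls to the robot, and variables do not carry over. Pictures are saved under pics/ and viewed, at most 14 in all, crops included, and the job is handed in when it is done.

Besides the shell and the picture viewer there is one more tool, called by a JSON object that holds its "op" and its "data". arm_command: Moves the arm, as the interface text tells. Its arguments: {"type":"object","properties":{"increments":{"type":"array"}},"required":["increments"]}

```bash
mkdir -p pics; ls; python3 - <<'E'
from bench import telemetry,get_image,env
import cv2,numpy as np,json
print(telemetry.observe()); print(env.tcp_to_grasp)
for n in("top","scene"):
    d=get_image(n); cv2.imwrite(f"pics/{n}0.png",d["color"])
    print(n,d["fx"],d["fy"],d["cx"],d["cy"],d["dist_coeffs"],np.round(d["world_from_camera"],3).tolist())
E
```

```text
pics
{'time': 0.0, 'joint_pos': array([ 1.17843712e+00,  1.24508210e-01,  1.65166260e+00,  3.22308345e-06,
        1.36753456e+00, -8.25764572e-02]), 'qd': array([-0.00146846, -0.00136047, -0.00075804, -0.00113627, -0.00049633,
        0.00107664]), 'joint_efforts': array([ 2.80758422e-04, -4.17635179e+01, -3.59915757e+01,  7.73252430e-02,
        4.95356158e-02, -1.63289283e-04]), 'tool_pos': array([0.19789482, 0.61840122, 0.18689187]), 'tool_rot': array([-3.13948740e+00, -1.77406902e-04,  2.83180906e+00]), 'wrist_force': array([-0.51503416,  0.42033828, -1.03933947]), 'ft_torque': array([ 0.01963111, -0.00268901, -0.05161129]), 'finger_force': 0.0, 'gripper_width': 0.09521073784133924}
0.0188
top 461.60649050293233 461.60649050293233 316.5632965441143 241.1372180926862 [-0.10918171  0.          0.          0.          0.        ] [[0.027, 0.995, -0.095, 0.365], [-1.0, 0.026, -0.005, 0.01], [-0.003, 0.095, 0.995, 1.014], [0.0, 0.0, 0.0, 1.0]]
scene 455.8497151396627 455.8497151396627 316.30322645947234 237.17609994722417 [-0.10170202  0.          0.          0.          0.        ] [[0.9, 0.274, -0.34, 0.038], [-0.436, 0.59, -0.68, -0.779], [0.014, 0.76, 0.65, 0.79], [0.0, 0.0, 0.0, 1.0]]
```

View pics/top0.png

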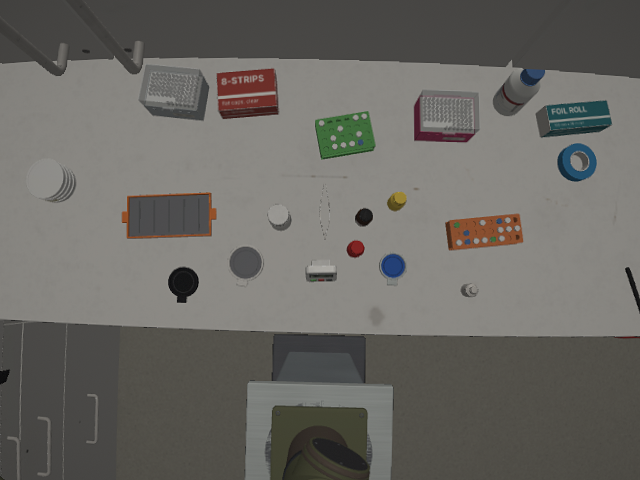

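View pics/scene0.png

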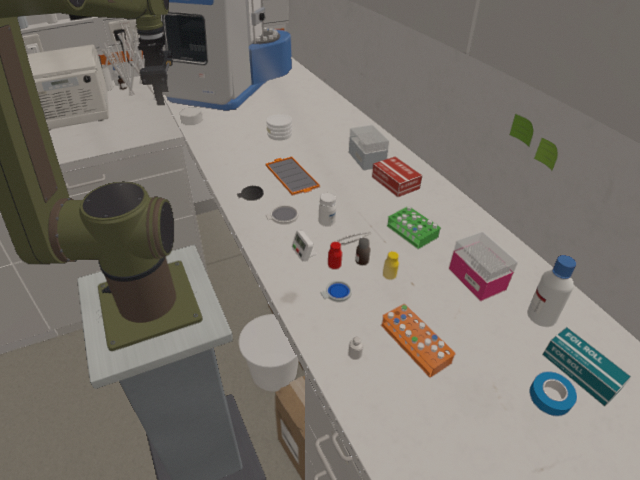

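```bash
cat > h.py <<'E'
import cv2,numpy as np
from bench import telemetry,get_image,env
def K(d): return np.array([[d["fx"],0,d["cx"]],[0,d["fy"],d["cy"]],[0,0,1.]])
def ray(d,uv):
    p=cv2.undistortPoints(np.array(uv,float).reshape(-1,1,2),K(d),np.array(d["dist_coeffs"])).reshape(-1,2)
    T=np.array(d["world_from_camera"]); v=np.c_[p[:,0],-p[:,1],-np.ones(len(p))]@T[:3,:3].T
    return T[:3,3],v
def onz(d,uv,z):
    o,v=ray(d,uv); return o+v*((z-o[2])/v[:,2])[:,None]
def proj(d,P):
    T=np.linalg.inv(np.array(d["world_from_camera"])); q=np.array(P,float).reshape(-1,3)@T[:3,:3].T+T[:3,3]
    q=q*[1,-1,-1]; return cv2.projectPoints(q,np.zeros(3),np.zeros(3),K(d),np.array(d["dist_coeffs"]))[0].reshape(-1,2)
def blob(m,seed):
    n,l,s,c=cv2.connectedComponentsWithStats(m.astype(np.uint8))
    ks=[k for k in range(1,n) if s[k,4]>15]
    k=min(ks,key=lambda k:np.hypot(*(c[k]-seed))); mm=(l==k).astype(np.uint8)
    return max(cv2.findContours(mm,cv2.RETR_EXTERNAL,cv2.CHAIN_APPROX_NONE)[0],key=cv2.contourArea)
E
python3 - <<'E'
from h import *
d=get_image("top"); im=d["color"]; hsv=cv2.cvtColor(im,cv2.COLOR_BGR2HSV); H,S,V=cv2.split(hsv)
sel={"orange":((H>4)&(H<20)&(S>120)&(V>90)),"blue":(H>100)&(H<125)&(S>120),"dark":V<60,"white":(V>195)&(S<40)}
print("table V",np.median(V[180:200,100:500]))
for n,m,s,z in [("tray_orange","orange",(169,216),.010),("rack","orange",(485,231),.042),("metal floor","blue",(392,265),.004),("black tray","dark",(183,281),.010),("brown cap","dark",(364,216),.070),("wcap","white",(278,214),.085)]:
    c=blob(sel[m],s); P=onz(d,c.reshape(-1,2),z)[:,:2].astype(np.float32)
    r=cv2.minAreaRect(P); cc=cv2.minEnclosingCircle(P)
    print(n,"px",c.reshape(-1,2).min(0),c.reshape(-1,2).max(0),"rect",np.round(r[0],4),np.round(r[1],4),round(r[2],1),"circ",np.round(cc[0],4),round(cc[1],4))
a=cv2.resize(im[190:310,110:310],None,fx=4,fy=4,interpolation=cv2.INTER_CUBIC); cv2.imwrite("pics/a.png",a)
b=cv2.resize(im[190:310,300:500],None,fx=4,fy=4,interpolation=cv2.INTER_CUBIC); cv2.imwrite("pics/b.png",b)
E
```

```text
table V 139.0
tray_orange px [122 193] [215 237] rect [0.5105 0.3474] [0.0964 0.2125] 3.4 circ [0.5113 0.3474] 0.1069
rack px [449 214] [522 249] rect [ 0.4885 -0.3454] [0.0638 0.1646] 7.0 circ [ 0.4883 -0.3443] 0.0867
metal floor px [381 254] [404 277] rect [ 0.4121 -0.1527] [0.0495 0.0501] 46.1 circ [ 0.4121 -0.1527] 0.0256
black tray px [168 267] [198 302] rect [0.3607 0.3082] [0.0655 0.0727] 51.9 circ [0.3575 0.3057] 0.0385
brown cap px [355 209] [372 225] rect [ 0.5088 -0.0818] [0.0307 0.0341] 46.4 circ [ 0.5091 -0.0805] 0.0184Traceback (most recent call last):
  File "<stdin>", line 6, in <module>
  File "h.py", line 16, in blob
    k=min(ks,key=lambda k:np.hypot(*(c[k]-seed))); mm=(l==k).astype(np.uint8)
ValueError: min() iterable argument is empty
```

```bash
python3 - <<'E'
from h import *
d=get_image("top"); im=d["color"]; hsv=cv2.cvtColor(im,cv2.COLOR_BGR2HSV); H,S,V=cv2.split(hsv)
for n,m,s,z in [("white cap",V>160,(278,214),.085),("white floor",(V<115),(246,262),.004),("brown cap",V<30,(364,216),.07),("black core",cv2.morphologyEx((V<60).astype(np.uint8),cv2.MORPH_OPEN,np.ones((13,13))),(183,281),.010)]:
    c=blob(m,s); P=onz(d,c.reshape(-1,2),z)[:,:2].astype(np.float32)
    r=cv2.minAreaRect(P); cc=cv2.minEnclosingCircle(P); M=P.min(0),P.max(0)
    print(n,"px",c.reshape(-1,2).min(0),c.reshape(-1,2).max(0),"rect",np.round(r[0],4),np.round(r[1],4),round(r[2],1),"circ",np.round(cc[0],4),round(cc[1],4))
a=cv2.resize(im[190:310,150:310],None,fx=5,fy=5,interpolation=cv2.INTER_CUBIC); cv2.imwrite("pics/a.png",a)
b=cv2.resize(im[190:310,340:500],None,fx=5,fy=5,interpolation=cv2.INTER_CUBIC); cv2.imwrite("pics/b.png",b)
E
```

```text
white cap px [308 265] [333 271] rect [0.3996 0.0054] [0.0121 0.0503] 1.5 circ [0.3996 0.0054] 0.0256
white floor px [229 247] [261 278] rect [0.4107 0.1706] [0.0705 0.0682] 46.9 circ [0.4107 0.171 ] 0.0357
brown cap px [356 209] [371 224] rect [ 0.5088 -0.0818] [0.0278 0.0311] 46.4 circ [ 0.5092 -0.0814] 0.0168
black core px [170 269] [196 295] rect [0.3632 0.3054] [0.0569 0.0585] 2.0 circ [0.3639 0.3053] 0.0333
```

View pics/a.png

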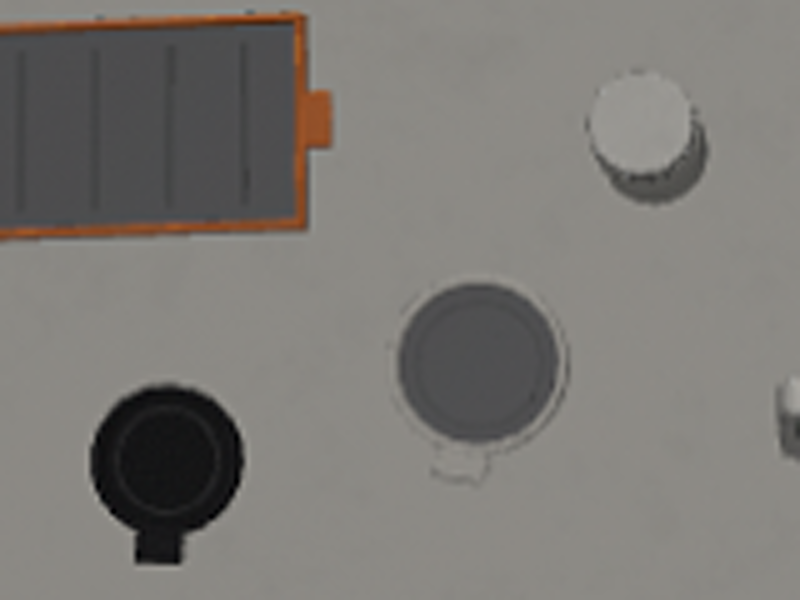

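View pics/b.png

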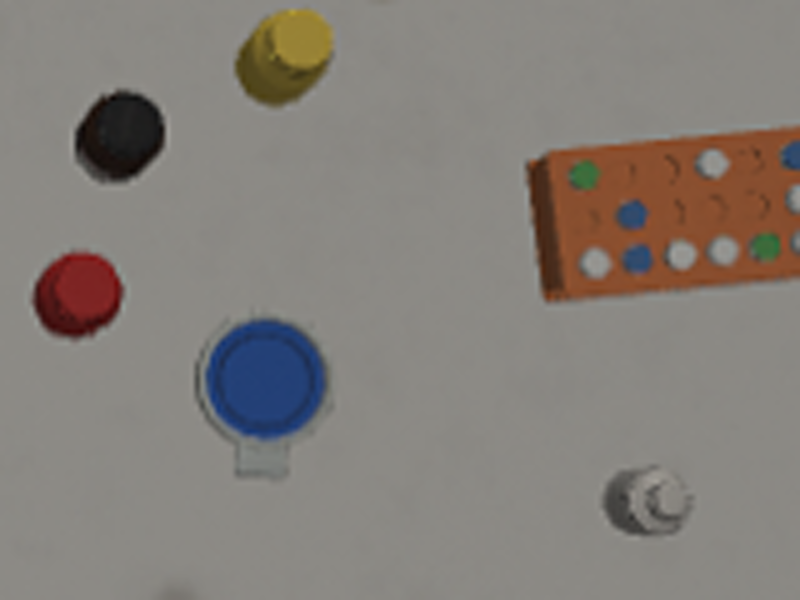

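```bash
cat >> h.py <<'E'
from scipy.spatial.transform import Rotation as Ro
def to(p,yaw,show=True):
    s=telemetry.observe(); R=Ro.from_euler('xyz',s["tool_rot"]); G=Ro.from_euler('xyz',[np.pi,0,yaw])
    rv=(R.inv()*G).as_rotvec(degrees=True); dl=G.inv().apply(np.array(p)-s["tool_pos"])*100
    print("now",np.round(s["tool_pos"],4),np.round(s["tool_rot"],4),"q",np.round(s["joint_pos"],2),"F",np.round(s["wrist_force"],1),"w",round(s["gripper_width"],4),"t",round(s["time"],2))
    print("  turn deg",np.round(rv,2),"then shift cm (turned axes)",np.round(dl,2), "(old axes)",np.round(R.inv().apply(np.array(p)-s["tool_pos"])*100,2))
E
python3 - <<'E'
from h import *
d=get_image("top")
for n,uv,z in [("wcap",(278.2,214),.085),("wtray",(245.2,262),.004),("btray",(183.2,281.2),.010),("brcap",(366,214.4),.07),("brown base?",(363,217),.03),("weight top",(473.6,290.2),.05),("red cap",(357,247),.07),("yellow cap",(400,197.6),.07)]:
    print(n,np.round(onz(d,[uv],z)[0],4))
P=onz(d,[(278.2,214)],.085)[0]
to([P[0],P[1],.187],np.pi)
w=get_image("wrist"); cv2.imwrite("pics/w0.png",w["color"]); T=np.array(w["world_from_camera"]); s=telemetry.observe()
Rt=Ro.from_euler('xyz',s["tool_rot"]); print("cam in tool",Rt.inv().apply(T[:3,3]-s["tool_pos"]).round(4),"look",Rt.inv().apply(-T[:3,2]).round(3),w["fx"])
E
```

```text
wcap [0.507  0.0944 0.085 ]
wtray [0.4112 0.1706 0.004 ]
btray [0.3649 0.3049 0.01  ]
brcap [ 0.5133 -0.0859  0.07  ]
brown base? [ 0.5137 -0.0835  0.03  ]
weight top [ 0.362  -0.3182  0.05  ]
red cap [ 0.4451 -0.0684  0.07  ]
yellow cap [ 0.5506 -0.1563  0.07  ]
now [0.1981 0.6187 0.1876] [-3.1406e+00 -1.0000e-04  2.8318e+00] q [ 1.18  0.12  1.65  0.    1.37 -0.08] F [ 0.5 -0.2 -0.1] w 0.0952 t 0.25
  turn deg [-6.000e-02 -1.000e-02 -1.775e+01] then shift cm (turned axes) [-30.89 -52.44   0.06] (old axes) [-45.41 -40.52   0.09]
cam in tool [ 0.0658  0.0008 -0.1979] look [-0.234 -0.001  0.972] 417.1592871664736
```

{"op": "arm_command", "data": {"increments": [[0,0,-8.9,0,0,0,1],[0,0,-8.9,0,0,0,1],[0,0,0,-3.1,-5.2,0,1],[0,0,0,-3.1,-5.2,0,1],[0,0,0,-3.1,-5.2,0,1],[0,0,0,-3.1,-5.2,0,1],[0,0,0,-3.1,-5.2,0,1],[0,0,0,-3.1,-5.2,0,1]]}}

```text
time: 1.3
tool_pos: [0.3852, 0.3055, 0.1884]
tool_rot: [3.141, 0.001, -3.14]
wrist_force: [0.4, 0.2, -0.4]
gripper_width: 0.095
finger_force: 0.0
```

{"op": "arm_command", "data": {"increments": [[0,0,0,-3.1,-5.2,0,1],[0,0,0,-3.1,-5.2,0,1],[0,0,0,-3.1,-5.2,0,1],[0,0,0,-3.0,-5.2,0,1],[0,0,0,0,0,0,1],[0,0,0,0,0,0,1]]}}

```text
time: 2.05
tool_pos: [0.5074, 0.0994, 0.188]
tool_rot: [3.141, -0.001, -3.141]
wrist_force: [0.8, -0.3, -0.0]
gripper_width: 0.0951
finger_force: 0.0
```

```bash
python3 - <<'E'
from h import *
to([.507,.0944,.187],np.pi)
w=get_image("wrist"); cv2.imwrite("pics/w1.png",w["color"])
print(proj(w,[[.507,.0944,.085],[.507,.0944,0],[.4112,.1706,.004]]).round(1))
E
```

```text
now [0.5074 0.0994 0.188 ] [ 3.1412e+00 -6.0000e-04 -3.1414e+00] q [ 0.09 -0.17  1.94  0.    1.37 -1.48] F [ 0.8 -0.3 -0. ] w 0.0951 t 2.05
  turn deg [ 0.02 -0.03  0.01] then shift cm (turned axes) [ 0.04 -0.5   0.1 ] (old axes) [ 0.04 -0.5   0.1 ]
[[318.4 234.3]
 [320.1 215.1]
 [406.  108.9]]
```

View pics/w1.png

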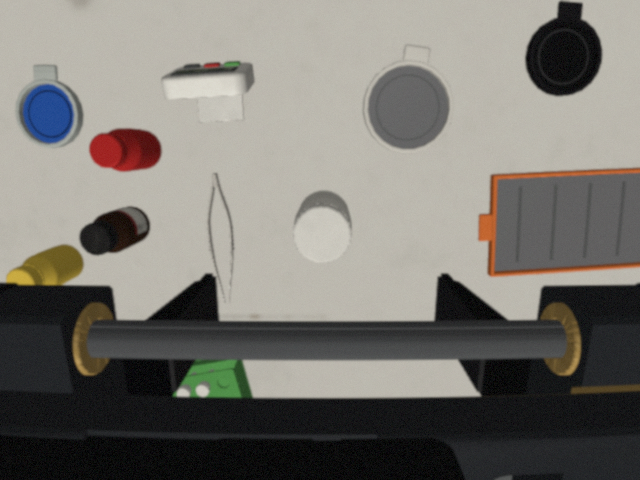

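```bash
cat >> h.py <<'E'
def circ(d,m,s,z):
    c=blob(m,s).reshape(-1,2); P=onz(d,c,z)[:,:2].astype(np.float32); h=cv2.convexHull(P).reshape(-1,2)
    A=np.c_[2*h,np.ones(len(h))]; x=np.linalg.lstsq(A,(h**2).sum(1),rcond=None)[0]; r=np.sqrt(x[2]+x[0]**2+x[1]**2)
    print("   px",c.min(0),c.max(0),"fit",x[:2].round(4),"r",r.round(4)); return x[:2]
E
python3 - <<'E'
from h import *
w=get_image("wrist"); im=cv2.GaussianBlur(w["color"],(3,3),0); H,S,V=cv2.split(cv2.cvtColor(im,cv2.COLOR_BGR2HSV))
print(V[234,323],S[234,323],V[234,380],V[205,322],V[106,406],V[55,560])
circ(w,V>212,(323,234),.085)
circ(w,V<150,(406,106),.004)
circ(w,cv2.morphologyEx((V<70).astype(np.uint8),cv2.MORPH_OPEN,cv2.getStructuringElement(2,(35,35))),(564,55),.010)
circ(w,(H>100)&(H<125)&(S>120),(50,110),.004)
E
```

```text
203 18 188 121 103 16
   px [167  79] [236  98] fit [0.4083 0.0143] r 0.0217
   px [367  66] [448 149] fit [0.4098 0.1726] r 0.036
   px [526  15] [600  95] fit [0.3638 0.3067] r 0.0335
   px [23 85] [ 71 141] fit [ 0.4115 -0.155 ] r 0.0247
```

```bash
python3 - <<'E'
from h import *
w=get_image("wrist"); im=cv2.GaussianBlur(w["color"],(3,3),0); H,S,V=cv2.split(cv2.cvtColor(im,cv2.COLOR_BGR2HSV))
V2=V.copy(); p=circ(w,V>196,(323,234),.085)
to([p[0],p[1],.03],np.pi)
E
```

```text
px [294 210] [347 262] fit [0.5085 0.0966] r 0.02
now [0.5071 0.1005 0.1881] [ 3.1414e+00 -1.0000e-04 -3.1387e+00] q [ 0.09 -0.17  1.94  0.    1.37 -1.48] F [ 1.3 -0.   0. ] w 0.0952 t 2.2
  turn deg [ 0.01 -0.01  0.17] then shift cm (turned axes) [-0.14 -0.39 15.81] (old axes) [-0.14 -0.39 15.81]
```

{"op": "arm_command", "data": {"increments": [[0,0,0,-0.1,-0.35,0,1],[0,0,0,0,0,4,1],[0,0,0,0,0,5,1],[0,0,0,0,0,4,1],[0,0,0,0,0,2.8,1],[0,0,0,0,0,0,1],[0,0,0,0,0,0,0.4],[0,0,0,0,0,0,0.4]]}}

```text
time: 3.2
tool_pos: [0.5102, 0.0961, 0.0322]
tool_rot: [3.141, 0.004, -3.14]
wrist_force: [-0.2, 0.0, -0.1]
gripper_width: 0.0803
finger_force: 0.0
```

{"op": "arm_command", "data": {"increments": [[0,0,0,0,0,0,0.3],[0,0,0,0,0,0,0.3],[0,0,0,0,0,0,0.3],[0,0,0,0,0,0,0.3],[0,0,0,0,0,0,0.3]]}}

```text
time: 3.82
tool_pos: [0.5087, 0.0958, 0.0302]
tool_rot: [-3.142, -0.0, -3.141]
wrist_force: [0.3, 0.1, 0.3]
gripper_width: 0.0423
finger_force: 28.8
```

```bash
python3 - <<'E'
from h import *
to([.4105,.1716,.064],np.pi)
E
```

```text
now [0.5087 0.0958 0.0302] [-3.1415 -0.     -3.1407] q [ 0.08 -0.01  2.07 -0.    1.08 -1.49] F [0.3 0.1 0.3] w 0.0423 t 3.83
  turn deg [-0.   -0.    0.05] then shift cm (turned axes) [ 9.82  7.58 -3.38] (old axes) [ 9.81  7.59 -3.38]
```

```bash
python3 - <<'E'
from h import *
w=get_image("wrist"); cv2.imwrite("pics/w2.png",w["color"])
E
```

```text
(no output)
```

View pics/w2.png

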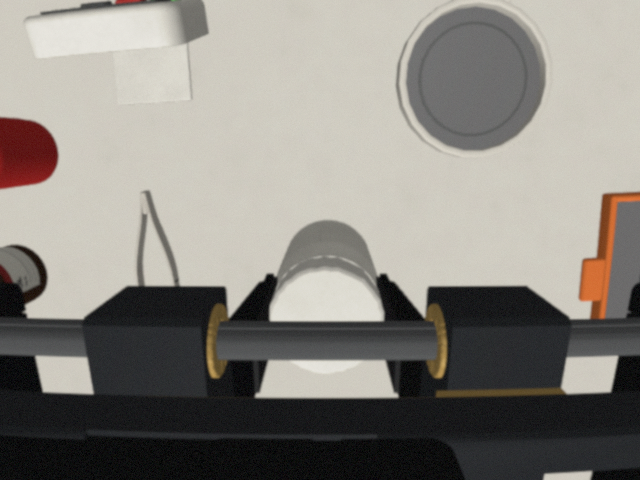

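```bash
python3 - <<'E'
from h import *
w=get_image("wrist"); im=cv2.GaussianBlur(w["color"],(3,3),0); V=im.max(2).astype(int)
x,y,z=telemetry.observe()["tool_pos"]
print(proj(w,[[x,y,.085],[x-.0215,y,.085],[x+.0215,y,.085],[x,y+.0215,.085],[x,y-.0215,.085]]).round(1))
print(V[255:390:6,327]); print(V[310,255:400:6])
E
```

```text
[[324.2 325.1]
 [324.2 269.8]
 [324.2 376.3]
 [382.  325. ]
 [266.5 324.9]]
[140 118 151 220 221 220 221 221 223 223 222 141  62  54  67  82  86  94
 226 226 208 206 207]
[ 13  19  37 219 223 222 221 220 220 220 222 223 223 223 221 224 223 224
 223 222 222 185  19  15  15]
```

{"op": "arm_command", "data": {"increments": [[0,0,0,0,0,-1.4,0.3],[0,0,0,0,0,-2.0,0.3],[0,0,0,2.4,1.9,0,0.3],[0,0,0,2.5,1.9,0,0.3],[0,0,0,2.5,1.9,0,0.3],[0,0,0,2.4,1.9,0,0.3],[0,0,0,0,0,0,0.3],[0,0,0,0,0,0,0.3]]}}

```text
time: 4.92
tool_pos: [0.4113, 0.1717, 0.0649]
tool_rot: [3.142, 0.001, -3.14]
wrist_force: [0.2, 0.0, -0.1]
gripper_width: 0.0424
finger_force: 28.7
```

{"op": "arm_command", "data": {"increments": [[0,0,0,0,0,1.0,0.3],[0,0,0,0,0,1.0,0.3],[0,0,0,0,0,0.5,0.3],[0,0,0,0,0,0.3,0.3],[0,0,0,0,0,0.1,0.3],[0,0,0,0,0,0,0.3],[0,0,0,0,0,0,0.3]]}}

```text
time: 5.8
tool_pos: [0.4108, 0.1718, 0.0355]
tool_rot: [3.141, 0.001, -3.141]
wrist_force: [-0.3, 0.3, -0.4]
gripper_width: 0.0428
finger_force: 28.7
```

```bash
python3 - <<'E'
from h import *
to([.4105,.1716,.0342],np.pi)
w=get_image("wrist"); cv2.imwrite("pics/w3.png",w["color"])
E
```

```text
now [0.4108 0.1718 0.0355] [ 3.1415e+00  6.0000e-04 -3.1406e+00] q [ 0.28 -0.19  2.23 -0.    1.1  -1.3 ] F [-0.3  0.3 -0.4] w 0.0428 t 5.8
  turn deg [0.01 0.03 0.06] then shift cm (turned axes) [ 0.03 -0.02  0.13] (old axes) [ 0.03 -0.02  0.13]
```

View pics/w3.png

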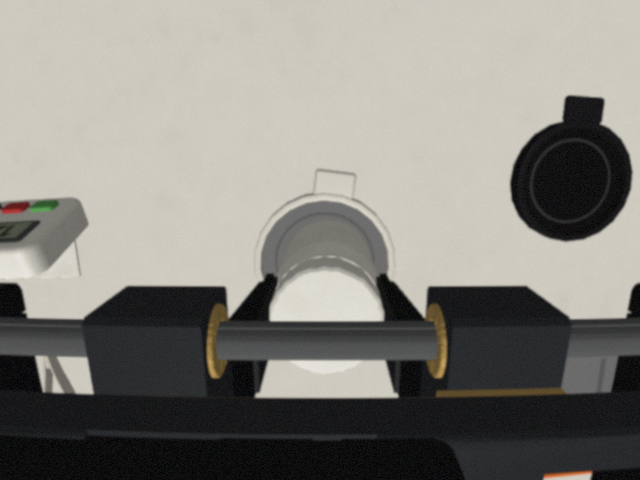

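{"op": "arm_command", "data": {"increments": [[0,0,0,0,0,0.08,0.3],[0,0,0,0,0,0.04,0.3],[0,0,0,0,0,0,0.3]]}}

```text
time: 6.22
tool_pos: [0.4107, 0.1717, 0.0342]
tool_rot: [3.142, 0.0, -3.141]
wrist_force: [0.2, 0.3, 0.8]
gripper_width: 0.0423
finger_force: 28.8
```

{"op": "arm_command", "data": {"increments": [[0,0,0,0,0,0.04,0.3],[0,0,0,0,0,0,0.3]]}}

```text
time: 6.48
tool_pos: [0.4109, 0.1718, 0.0342]
tool_rot: [3.142, 0.001, -3.141]
wrist_force: [-1.5, 0.2, 6.2]
gripper_width: 0.0423
finger_force: 28.9
```

{"op": "arm_command", "data": {"increments": [[0,0,0,0,0,0,0.6],[0,0,0,0,0,0,0.7],[0,0,0,0,0,0,0.8],[0,0,0,0,0,0,0.8],[0,0,0,0,0,-3,0.8],[0,0,0,0,0,-4,0.8],[0,0,0,0,0,-5,0.8],[0,0,0,0,0,-4,0.8]]}}

```text
time: 7.48
tool_pos: [0.4108, 0.1718, 0.1957]
tool_rot: [3.141, 0.002, -3.141]
wrist_force: [0.5, -0.5, -0.5]
gripper_width: 0.076
finger_force: 0.0
```

{"op": "arm_command", "data": {"increments": [[0,0,0,-2.0,-5.1,0,0.7],[0,0,0,-2.0,-5.1,0,0.7],[0,0,0,-2.0,-5.1,0,0.7],[0,0,0,-2.0,-5.1,0,0.7],[0,0,0,-2.2,-5.3,0,0.7],[0,0,0,0,0,0,0.7],[0,0,0,0,0,0,0.7]]}}

```text
time: 8.35
tool_pos: [0.5125, -0.085, 0.1932]
tool_rot: [3.141, -0.001, -3.141]
wrist_force: [-0.1, -0.4, -0.9]
gripper_width: 0.0666
finger_force: 0.0
```

```bash
python3 - <<'E'
from h import *
to([.5133,-.085,.025],np.pi)
w=get_image("wrist"); cv2.imwrite("pics/w4.png",w["color"])
print(proj(w,[[.5133,-.0850,.07],[.5133,-.085,.03]]).round(1))
im=cv2.GaussianBlur(w["color"],(3,3),0); H,S,V=cv2.split(cv2.cvtColor(im,cv2.COLOR_BGR2HSV))
circ(w,(H>100)&(H<125)&(S>120),(250,100),.004)
E
```

```text
now [ 0.5125 -0.085   0.1932] [ 3.1409e+00 -9.0000e-04 -3.1412e+00] q [-0.27 -0.17  1.93  0.    1.38 -1.84] F [-0.1 -0.4 -0.9] w 0.0666 t 8.35
  turn deg [ 0.04 -0.05  0.02] then shift cm (turned axes) [-0.08 -0.   16.82] (old axes) [-9.000e-02 -1.000e-02  1.682e+01]
[[325.2 230.4]
 [325.3 221.2]]
   px [222  74] [278 133] fit [ 0.4113 -0.1525] r 0.0255
```

View pics/w4.png

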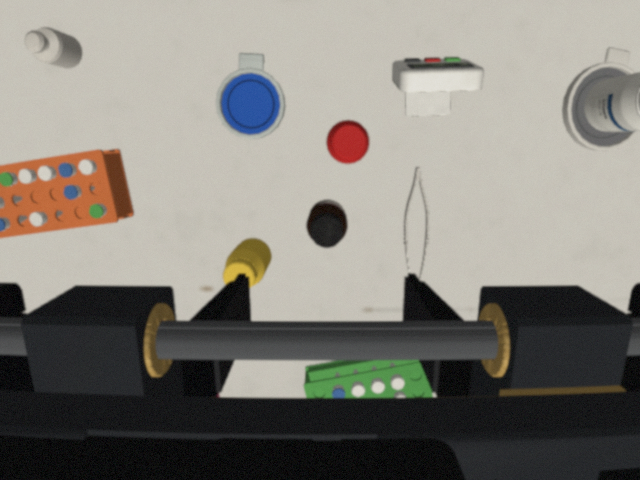

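{"op": "arm_command", "data": {"increments": [[0,0,0,-0.1,0,4,0.7],[0,0,0,0,0,5,0.7],[0,0,0,0,0,5,0.7],[0,0,0,0,0,2.8,0.7],[0,0,0,0,0,0,0.7],[0,0,0,0,0,0,0.4],[0,0,0,0,0,0,0.2],[0,0,0,0,0,0,0.2]]}}

```text
time: 9.4
tool_pos: [0.5149, -0.0854, 0.0271]
tool_rot: [-3.141, 0.003, -3.141]
wrist_force: [-0.6, -0.3, 0.5]
gripper_width: 0.0419
finger_force: 0.0
```

{"op": "arm_command", "data": {"increments": [[0,0,0,0,0,0,0.2],[0,0,0,0,0,0,0.2],[0,0,0,0,0,0,0.2],[0,0,0,0,0,0,0.2]]}}

```text
time: 9.9
tool_pos: [0.5141, -0.0853, 0.0259]
tool_rot: [-3.142, 0.0, -3.141]
wrist_force: [-0.6, 0.5, 3.0]
gripper_width: 0.0252
finger_force: 28.5
```

```bash
python3 - <<'E'
from h import *
to([.364,.306,.135],np.pi)
w=get_image("wrist"); x,y,z=telemetry.observe()["tool_pos"]; cv2.imwrite("pics/w5.png",w["color"])
print(proj(w,[[x,y,.07],[x-.013,y,.07],[x+.013,y,.07],[x,y+.013,.07],[x,y-.013,.07]]).round(1))
E
```

```text
now [ 0.5141 -0.0853  0.0259] [-3.1415e+00  4.0000e-04 -3.1408e+00] q [-0.27  0.    2.07  0.    1.07 -1.84] F [-0.6  0.5  3. ] w 0.0252 t 9.9
  turn deg [-0.    0.02  0.05] then shift cm (turned axes) [ 15.01  39.13 -10.91] (old axes) [ 14.97  39.14 -10.92]
[[324.4 313.7]
 [324.4 282.6]
 [324.4 343.5]
 [357.2 313.7]
 [291.6 313.6]]
```

View pics/w5.png

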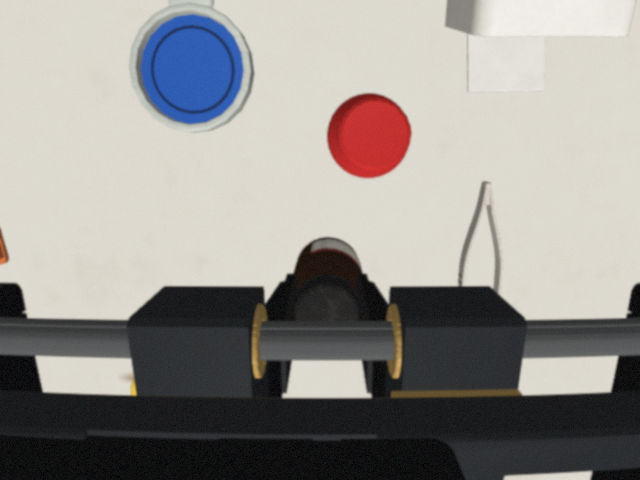

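{"op": "arm_command", "data": {"increments": [[0,0,0,0,0,-1,0.2],[0,0,0,0,0,-3,0.2],[0,0,0,0,0,-3.5,0.2],[0,0,0,0,0,-3.4,0.2],[0,0,0,0,3,0,0.2],[0,0,0,0,5,0,0.2],[0,0,0,0,5,0,0.2],[0,0,0,0,5,0,0.2]]}}

```text
time: 10.95
tool_pos: [0.5133, 0.0962, 0.1348]
tool_rot: [-3.141, 0.0, -3.141]
wrist_force: [0.0, 0.2, -1.0]
gripper_width: 0.0247
finger_force: 28.7
```

{"op": "arm_command", "data": {"increments": [[0,0,0,0,5,0,0.2],[0,0,0,0,5,0,0.2],[0,0,0,2,5,0,0.2],[0,0,0,3.5,4,0,0.2],[0,0,0,4.5,2.1,0,0.2],[0,0,0,5,0,0,0.2],[0,0,0,0,0,0,0.2],[0,0,0,0,0,0,0.2]]}}

```text
time: 11.95
tool_pos: [0.3639, 0.3057, 0.135]
tool_rot: [3.141, 0.001, -3.14]
wrist_force: [-0.7, -0.3, 0.2]
gripper_width: 0.0251
finger_force: 28.9
```

```bash
python3 - <<'E'
from h import *
to([.364,.306,.031],np.pi)
w=get_image("wrist"); cv2.imwrite("pics/w6.png",w["color"])
E
```

```text
now [0.3639 0.3057 0.135 ] [ 3.1413e+00  1.2000e-03 -3.1404e+00] q [ 0.59 -0.24  2.09 -0.    1.29 -0.99] F [-0.7 -0.3  0.2] w 0.0251 t 11.95
  turn deg [0.02 0.07 0.07] then shift cm (turned axes) [-1.00e-02  3.00e-02  1.04e+01] (old axes) [ 0.    0.02 10.4 ]
```

View pics/w6.png

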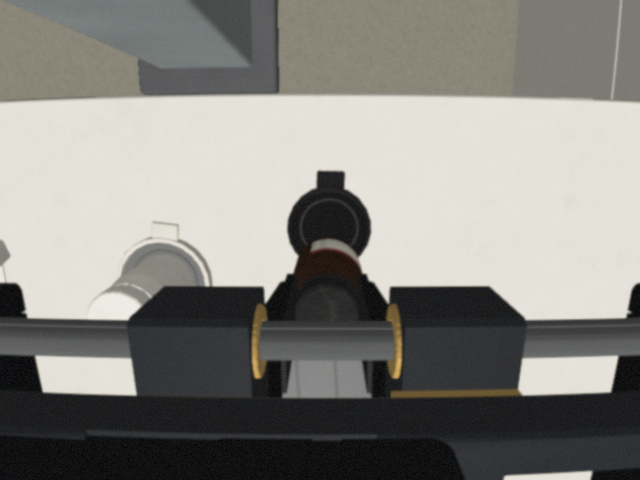

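{"op": "arm_command", "data": {"increments": [[0,0,0,0,0,2.5,0.2],[0,0,0,0,0,3,0.2],[0,0,0,0,0,2.5,0.2],[0,0,0,0,0,1.4,0.2],[0,0,0,0,0,0.6,0.2],[0,0,0,0,0,0.3,0.2],[0,0,0,0,0,0.1,0.2],[0,0,0,0,0,0,0.2]]}}

```text
time: 13.0
tool_pos: [0.3639, 0.306, 0.0313]
tool_rot: [3.141, 0.001, -3.141]
wrist_force: [-0.1, 0.4, -0.3]
gripper_width: 0.0247
finger_force: 28.9
```

{"op": "arm_command", "data": {"increments": [[0,0,0,0,0,0.04,0.2],[0,0,0,0,0,0.02,0.2],[0,0,0,0,0,0,0.2]]}}

```text
time: 13.38
tool_pos: [0.3635, 0.3057, 0.0301]
tool_rot: [3.141, 0.0, -3.141]
wrist_force: [-0.0, -0.6, -1.6]
gripper_width: 0.0249
finger_force: 28.9
```

{"op": "arm_command", "data": {"increments": [[0,0,0,0,0,0.05,0.2],[0,0,0,0,0,0.0,0.2]]}}

```text
time: 13.62
tool_pos: [0.3637, 0.3058, 0.03]
tool_rot: [3.141, 0.0, -3.141]
wrist_force: [-0.6, -1.9, 3.3]
gripper_width: 0.025
finger_force: 29.0
```

{"op": "arm_command", "data": {"increments": [[0,0,0,0,0,0,0.5],[0,0,0,0,0,0,0.6],[0,0,0,0,0,0,0.6],[0,0,0,0,0,0,0.6],[0,0,0,0,0,-3,0.6],[0,0,0,0,0,-4,0.6],[0,0,0,0,0,-5,0.6],[0,0,0,0,0,-4,0.6]]}}

```text
time: 14.62
tool_pos: [0.3637, 0.3059, 0.1916]
tool_rot: [3.141, 0.001, -3.141]
wrist_force: [0.4, 1.0, 0.4]
gripper_width: 0.0572
finger_force: 0.0
```

{"op": "arm_command", "data": {"increments": [[0,0,0,0,-5.2,0,0.6],[0,0,0,0,-5.2,0,0.6],[0,0,0,0,-5.2,0,0.6],[0,0,0,0,-5.2,0,0.6],[0,0,0,0,-5.2,0,0.6],[0,0,0,0,-5.2,0,0.6],[0,0,0,0,-5.2,0,0.6],[0,0,0,0,-5.2,0,0.6]]}}

```text
time: 15.62
tool_pos: [0.3636, -0.112, 0.1897]
tool_rot: [-3.141, 0.001, -3.141]
wrist_force: [0.3, -0.7, 0.8]
gripper_width: 0.0572
finger_force: 0.0
```

{"op": "arm_command", "data": {"increments": [[0,0,0,0,-5.2,0,0.6],[0,0,0,0,-5.2,0,0.6],[0,0,0,0,-5.2,0,0.6],[0,0,0,0,-5.2,0,0.6],[0,0,0,0,0,0,0.6],[0,0,0,0,0,0,0.6]]}}

```text
time: 16.38
tool_pos: [0.3638, -0.3179, 0.1891]
tool_rot: [3.141, -0.0, -3.141]
wrist_force: [0.0, 0.7, 0.7]
gripper_width: 0.0566
finger_force: 0.0
```

```bash
python3 - <<'E'
from h import *
to([.362,-.318,.011],np.pi)
w=get_image("wrist"); cv2.imwrite("pics/w7.png",w["color"])
print(proj(w,[[.362,-.318,.05],[.362,-.318,.0],[.362+.0145,-.318,.0],[.362-.0145,-.318,.0],[.362,-.318+.0145,.0]]).round(1))
E
```

```text
now [ 0.3638 -0.3179  0.1891] [ 3.1406e+00 -5.0000e-04 -3.1411e+00] q [-0.83 -0.26  2.01  0.    1.39 -2.4 ] F [0.  0.7 0.7] w 0.0566 t 16.38
  turn deg [ 0.06 -0.03  0.03] then shift cm (turned axes) [ 1.800e-01 -1.000e-02  1.781e+01] (old axes) [ 0.17 -0.02 17.81]
[[325.1 223.3]
 [325.2 213.4]
 [325.2 228.6]
 [325.2 198. ]
 [340.7 213.4]]
```

View pics/w7.png

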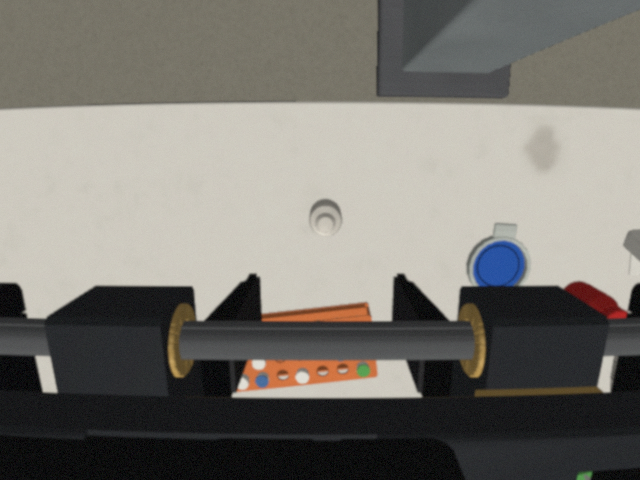

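{"op": "arm_command", "data": {"increments": [[0,0,0,0.2,0,4,0.6],[0,0,0,0,0,5,0.6],[0,0,0,0,0,5,0.6],[0,0,0,0,0,2.8,0.6],[0,0,0,0,0,1.0,0.6],[0,0,0,0,0,0,0.6],[0,0,0,0,0,0,0.3],[0,0,0,0,0,0,0.1]]}}

```text
time: 17.42
tool_pos: [0.3629, -0.3192, 0.013]
tool_rot: [-3.139, 0.002, -3.141]
wrist_force: [0.3, -0.4, 0.2]
gripper_width: 0.0424
finger_force: 0.0
```

{"op": "arm_command", "data": {"increments": [[0,0,0,0,0,0,0.1],[0,0,0,0,0,0,0.1],[0,0,0,0,0,0,0.1],[0,0,0,0,0,0,0.1],[0,0,0,0,0,0,0.1]]}}

```text
time: 18.05
tool_pos: [0.3621, -0.3186, 0.0116]
tool_rot: [-3.141, 0.0, -3.141]
wrist_force: [-0.8, -0.8, 0.8]
gripper_width: 0.0201
finger_force: 28.2
```

```bash
python3 - <<'E'
from h import *
to([.412,-.153,.06],np.pi)
E
```

```text
now [ 0.3621 -0.3186  0.0116] [-3.1410e+00  3.0000e-04 -3.1407e+00] q [-0.83 -0.07  2.16 -0.    1.04 -2.4 ] F [-0.8 -0.8  0.8] w 0.0201 t 18.05
  turn deg [-0.03  0.02  0.05] then shift cm (turned axes) [-4.99 16.56 -4.84] (old axes) [-5.   16.56 -4.85]
```

{"op": "arm_command", "data": {"increments": [[0,0,0,0,0,-1,0.1],[0,0,0,0,0,-2,0.1],[0,0,0,0,0,-1.9,0.1],[0,0,0,-1.2,4.1,0,0.1],[0,0,0,-1.3,4.2,0,0.1],[0,0,0,-1.3,4.2,0,0.1],[0,0,0,-1.2,4.1,0,0.1],[0,0,0,0,0,0,0.1]]}}

```text
time: 19.05
tool_pos: [0.4117, -0.1498, 0.0602]
tool_rot: [3.141, -0.001, -3.136]
wrist_force: [-0.5, -0.7, -1.8]
gripper_width: 0.0199
finger_force: 27.7
```

{"op": "arm_command", "data": {"increments": [[0,0,0,0,0,0,0.1],[0,0,0,0,0,1.5,0.1],[0,0,0,0,0,1.5,0.1],[0,0,0,0,0,0.8,0.1],[0,0,0,0,0,0.4,0.1],[0,0,0,0,0,0.2,0.1],[0,0,0,0,0,0,0.1],[0,0,0,0,0,0,0.1]]}}

```text
time: 20.05
tool_pos: [0.4122, -0.1524, 0.0169]
tool_rot: [-3.141, 0.001, -3.141]
wrist_force: [-0.0, -0.5, -2.5]
gripper_width: 0.0196
finger_force: 27.7
```

```bash
python3 - <<'E'
from h import *
to([.412,-.153,.0156],np.pi)
w=get_image("wrist"); cv2.imwrite("pics/w8.png",w["color"])
im=cv2.GaussianBlur(w["color"],(3,3),0); H,S,V=cv2.split(cv2.cvtColor(im,cv2.COLOR_BGR2HSV))
c=blob((H>95)&(H<130)&(S>90),(325,240)).reshape(-1,2); print(c.min(0),c.max(0)); P=onz(w,c,.004); print(P.min(0).round(4),P.max(0).round(4))
E
```

```text
now [ 0.4122 -0.1524  0.0169] [-3.1411e+00  8.0000e-04 -3.1406e+00] q [-0.48 -0.18  2.25 -0.    1.07 -2.05] F [-0.  -0.5 -2.5] w 0.0196 t 20.05
  turn deg [-0.03  0.05  0.06] then shift cm (turned axes) [ 0.02 -0.06  0.13] (old axes) [ 0.02 -0.06  0.13]
[277 224] [376 290]
[ 0.387  -0.1778  0.004 ] [ 0.4228 -0.1252  0.004 ]
```

{"op": "arm_command", "data": {"increments": [[0,0,0,0,0,0.1,0.1],[0,0,0,0,0,0.04,0.1],[0,0,0,0,0,0,0.1]]}}

```text
time: 20.48
tool_pos: [0.4126, -0.1525, 0.0161]
tool_rot: [-3.141, 0.001, -3.141]
wrist_force: [-2.1, 1.9, 4.4]
gripper_width: 0.0196
finger_force: 29.0
```

{"op": "arm_command", "data": {"increments": [[0,0,0,0,0,0.04,0.1],[0,0,0,0,0,0,0.1]]}}

```text
time: 20.72
tool_pos: [0.4128, -0.1526, 0.0161]
tool_rot: [-3.141, 0.002, -3.141]
wrist_force: [-2.1, 2.1, 7.3]
gripper_width: 0.0199
finger_force: 29.4
```

{"op": "arm_command", "data": {"increments": [[0,0,0,0,0,0,0.4],[0,0,0,0,0,0,0.5],[0,0,0,0,0,0,0.5],[0,0,0,0,0,0,0.5],[0,0,0,0,0,-2.5,0.5],[0,0,0,0,0,-5,0.5],[0,0,0,0,0,-5,0.5],[0,0,0,0,0,-4,0.5]]}}

```text
time: 21.72
tool_pos: [0.4122, -0.1524, 0.1819]
tool_rot: [-3.141, 0.002, -3.141]
wrist_force: [-0.0, 0.1, -0.6]
gripper_width: 0.0474
finger_force: 0.0
```

{"op": "arm_command", "data": {"increments": [[0,0,0,-1.9,-4.8,0,1],[0,0,0,-1.9,-4.8,0,1],[0,0,0,-1.9,-4.8,0,1],[0,0,0,-1.9,-4.8,0,1],[0,0,10.4,0,0,0,1],[0,0,10.4,0,0,0,1],[0,0,10.4,0,0,0,1],[0,0,10.4,0,0,0,1]]}}

```text
time: 22.72
tool_pos: [0.4879, -0.3442, 0.1792]
tool_rot: [-3.142, -0.001, 2.41]
wrist_force: [-0.4, -0.1, -0.3]
gripper_width: 0.0954
finger_force: 0.0
```

{"op": "arm_command", "data": {"increments": [[0,0,10.4,0,0,0,1],[0,0,10.4,0,0,0,1],[0,0,10.4,0,0,0,1],[0,0,10.4,0,0,0,1],[0,0,0,0,0,0,1],[0,0,0,0,0,0,1]]}}

```text
time: 23.48
tool_pos: [0.488, -0.3442, 0.1795]
tool_rot: [-3.141, -0.0, 1.693]
wrist_force: [0.2, 0.3, -1.1]
gripper_width: 0.0946
finger_force: 0.0
```

```bash
python3 - <<'E'
from h import *
to([.4885,-.345,.012],np.radians(97))
w=get_image("wrist"); cv2.imwrite("pics/w9.png",w["color"])
d=get_image("top"); im=d["color"]; H,S,V=cv2.split(cv2.cvtColor(im,cv2.COLOR_BGR2HSV))
cv2.imwrite("pics/top1.png",im)
E
```

```text
now [ 0.488  -0.3442  0.1795] [-3.1414e+00 -2.0000e-04  1.6929e+00] q [-0.7   0.01  1.78 -0.    1.35 -0.83] F [ 0.2  0.3 -1.1] w 0.0946 t 23.48
  turn deg [-0.01 -0.01 -0.  ] then shift cm (turned axes) [-0.09  0.04 16.75] (old axes) [-0.09  0.05 16.75]
```

View pics/w9.png

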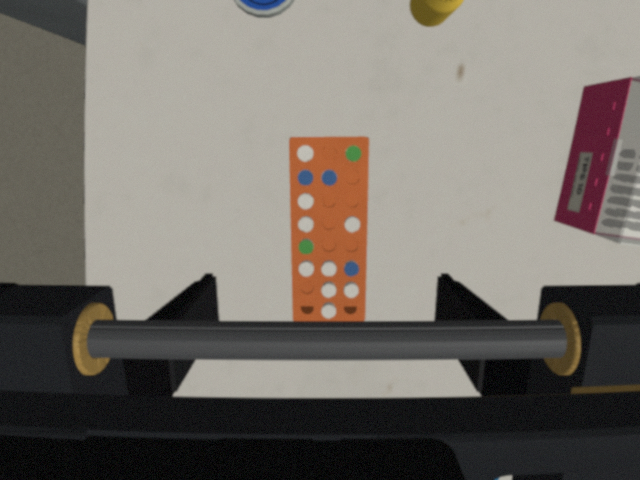

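```bash
python3 - <<'E'
from h import *
w=get_image("wrist")
a=onz(w,[(289.5,137),(368.5,137.5),(292,320),(365,320)],.042)[:,:2]; print(a.round(4), np.hypot(*(a[0]-a[1])))
e=(a[0]+a[1])/2; f=(a[2]+a[3])/2; u=(e-f)/np.hypot(*(e-f)); c=e-u*.08; yaw=np.degrees(np.arctan2(u[1],u[0])); print("centre",c.round(4),"yaw",yaw)
to([c[0],c[1],.012],np.radians(yaw))
E
```

```text
[[ 0.4505 -0.2769]
 [ 0.512  -0.2697]
 [ 0.4682 -0.4301]
 [ 0.5311 -0.4224]] 0.06191269207720175
centre [ 0.4908 -0.3527] yaw 96.88010351765406
now [ 0.488  -0.3442  0.1796] [-3.1415e+00 -1.0000e-04  1.6916e+00] q [-0.7   0.01  1.78 -0.    1.35 -0.82] F [-0.  -0.2  0.7] w 0.0952 t 23.62
  turn deg [-0.   -0.    0.04] then shift cm (turned axes) [-0.88  0.17 16.76] (old axes) [-0.88  0.18 16.76]
```

{"op": "arm_command", "data": {"increments": [[0,0,0,-0.6,0.1,4,1],[0,0,0,0,0,5,1],[0,0,0,0,0,4.5,1],[0,0,0,0,0,2.2,1],[0,0,0,0,0,1.0,1],[0,0,0,0,0,0,1],[0,0,0,0,0,0,0.5],[0,0,0,0,0,0,0.5]]}}

```text
time: 24.62
tool_pos: [0.4906, -0.3508, 0.0142]
tool_rot: [3.14, 0.002, 1.69]
wrist_force: [-0.3, -0.6, -0.5]
gripper_width: 0.0804
finger_force: 0.0
```

{"op": "arm_command", "data": {"increments": [[0,0,0,0,0,0,0.5],[0,0,0,0,0,0,0.5],[0,0,0,0,0,0,0.5],[0,0,0,0,0,0,0.5],[0,0,0,0,0,0,0.5]]}}

```text
time: 25.25
tool_pos: [0.4897, -0.35, 0.0126]
tool_rot: [-3.142, -0.0, 1.69]
wrist_force: [-0.4, -1.1, 0.1]
gripper_width: 0.0474
finger_force: 0.0
```

```bash
python3 - <<'E'
from h import *
to([.5105,.3474,.15],np.radians(93.4))
d=get_image("top"); im=d["color"]; H,S,V=cv2.split(cv2.cvtColor(im,cv2.COLOR_BGR2HSV))
m=((H>4)&(H<20)&(S>120)&(V>70)).astype(np.uint8)
# tray body without end tabs
for o in (0,21):
    mm=m.copy()
    n=cv2.morphologyEx(cv2.morphologyEx(mm[180:250,110:230],cv2.MORPH_CLOSE,np.ones((45,91))),cv2.MORPH_OPEN,np.ones((max(o,1),max(o,1)))); 
    full=np.zeros_like(m); full[180:250,110:230]=n
    r=cv2.minAreaRect(onz(d,blob(full,(169,216)).reshape(-1,2),.01)[:,:2].astype(np.float32)); print(np.round(r[0],4),np.round(r[1],4),r[2])
E
```

```text
now [ 0.4897 -0.35    0.0126] [-3.1416e+00 -1.0000e-04  1.6903e+00] q [-0.71  0.19  1.89  0.    1.06 -0.83] F [-0.4 -1.1  0.1] w 0.0474 t 25.25
  turn deg [-0.   -0.    3.45] then shift cm (turned axes) [ 69.5    6.21 -13.74] (old axes) [ 69.    10.38 -13.74]
[0.5131 0.3475] [0.1573 0.2776] 1.595513939857483
[0.5131 0.3475] [0.1573 0.2776] 1.595513939857483
```

```bash
python3 - <<'E'
from h import *
w=get_image("wrist"); cv2.imwrite("pics/w10.png",w["color"])
E
```

```text
(no output)
```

View pics/w10.png

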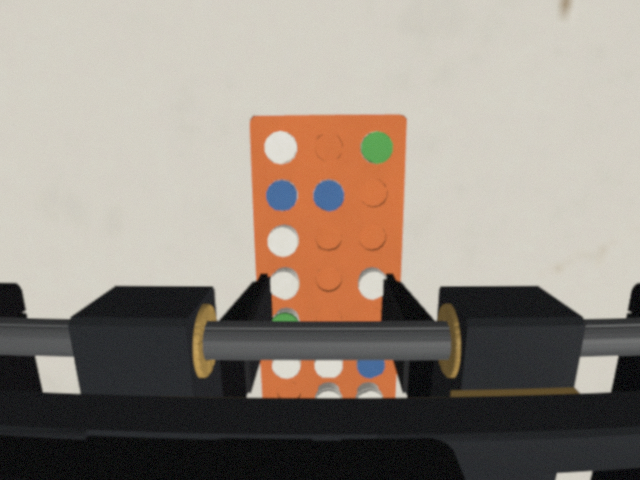

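```bash
python3 - <<'E'
from h import *
s=telemetry.observe(); R=Ro.from_euler('xyz',s["tool_rot"]); yt=R.apply([0,1,0]); p=s["tool_pos"]
d=get_image("scene"); cv2.imwrite("pics/s1.png",d["color"]); H,S,V=cv2.split(cv2.cvtColor(d["color"],cv2.COLOR_BGR2HSV))
for sg in(-1,1):
    for off in (.024,.030,.036):
        q=p+sg*off*yt; row=[]
        for z in np.arange(0,.1,.006):
            u,v=proj(d,[[q[0],q[1],z]])[0]; row.append(f"{V[int(v),int(u)]}/{S[int(v),int(u)]}")
        print(sg,off,row)
# rack widths in wrist view
w=get_image("wrist"); H,S,V=cv2.split(cv2.cvtColor(w["color"],cv2.COLOR_BGR2HSV)); m=(H<20)&(S>100)&(V>90)
for r in(130,160,200,240):
    c=np.where(m[r])[0]; P=onz(w,[(c.min()-.5,r),(c.max()+.5,r)],.042); print(r,c.min(),c.max(),np.linalg.norm(P[0]-P[1]).round(4))
E
```

```text
-1 0.024 ['168/191', '202/183', '168/71', '180/150', '205/185', '96/167', '33/15', '34/45', '38/20', '41/44', '51/35', '68/26', '114/9', '96/16', '90/20', '77/30', '90/40']
-1 0.03 ['136/171', '169/187', '194/188', '175/96', '153/55', '195/179', '202/184', '92/169', '29/9', '37/21', '41/37', '45/34', '89/9', '116/9', '67/19', '74/24', '82/16']
-1 0.036 ['202/15', '162/90', '136/201', '168/188', '205/188', '204/189', '191/176', '203/185', '78/131', '52/10', '31/25', '36/28', '41/37', '48/37', '59/26', '69/18', '79/16']
1 0.024 ['197/159', '194/156', '201/159', '197/158', '204/164', '203/166', '144/104', '57/40', '50/20', '45/23', '43/18', '42/6', '101/5', '111/5', '90/0', '42/6', '21/36']
1 0.03 ['196/157', '188/161', '191/128', '194/162', '205/168', '90/119', '47/22', '40/19', '41/25', '35/15', '33/23', '51/10', '83/6', '106/0', '98/8', '26/39', '22/23']
1 0.036 ['169/152', '195/55', '176/55', '154/161', '52/39', '43/12', '38/7', '39/20', '32/16', '32/16', '30/9', '38/13', '73/10', '119/6', '106/5', '22/23', '23/33']
130 250 405 0.0614
160 251 404 0.0614
200 253 403 0.0615
240 255 401 0.0612
```

The fingers closed with no force above the rack. The scene view shows the real fingertips about 30–38 mm higher than the reported TCP, so I'll open and go lower.

{"op": "arm_command", "data": {"increments": [[0,0,0,0,0,0,1],[0,0,0,0,0,0,1],[0,0,0,0,0,0,1],[0,0,0,0,0,0,1],[0,0,0,0,0,0.8,1],[0,0,0,0,0,0.8,1],[0,0,0,0,0,0,1]]}}

```text
time: 26.32
tool_pos: [0.4888, -0.3493, -0.0048]
tool_rot: [-3.14, -0.002, 1.69]
wrist_force: [-0.0, 0.0, 0.0]
gripper_width: 0.095
finger_force: 0.0
```

{"op": "arm_command", "data": {"increments": [[0,0,0,0,0,0.5,1],[0,0,0,0,0,0.3,1],[0,0,0,0,0,0,1],[0,0,0,0,0,0,1]]}}

```text
time: 26.82
tool_pos: [0.4898, -0.3501, -0.0112]
tool_rot: [3.141, 0.0, 1.69]
wrist_force: [-0.2, 0.5, 0.2]
gripper_width: 0.0952
finger_force: 0.0
```

```bash
python3 - <<'E'
from h import *
s=telemetry.observe(); R=Ro.from_euler('xyz',s["tool_rot"]); yt=R.apply([0,1,0]); p=s["tool_pos"]; print(p,s["wrist_force"])
d=get_image("scene"); V=d["color"].max(2)
for sg in(-1,1):
    for off in (.050,.056):
        q=p+sg*off*yt-R.apply([1,0,0])*.01; row=[]
        for z in np.arange(-.02,.1,.006):
            u,v=proj(d,[[q[0],q[1],z]])[0]; row.append(V[int(v),int(u)])
        print(sg,off,np.array(row))
E
```

```text
[ 0.4898104  -0.35011443 -0.01123765] [-0.1990413   0.54260233  0.17442067]
-1 0.05 [202 204 203 203 204 148  29  93  32  51  40  27  31  19  26  24  36  52
  64  62]
-1 0.056 [203 204 203 202 203 205 203 112  15  22  21  22  20  24  25  23  33  39
  54  60]
1 0.05 [153 135 163 157 176 171  42  31  30  27  24  20  25  21  73 118 106  39
  18  38]
1 0.056 [142 163 159 189 195 168 181  87 120 163  79 115  35  61 105 106 107  51
  34  37]
```

{"op": "arm_command", "data": {"increments": [[0,0,0,0,0,0,0.5],[0,0,0,0,0,0,0.5],[0,0,0,0,0,0,0.5],[0,0,0,0,0,0,0.5],[0,0,0,0,0,0,0.5],[0,0,0,0,0,0,0.5]]}}

```text
time: 27.62
tool_pos: [0.4898, -0.3501, -0.0113]
tool_rot: [3.141, 0.0, 1.69]
wrist_force: [0.8, -0.4, 0.1]
gripper_width: 0.0643
finger_force: 30.0
```

```bash
python3 - <<'E'
from h import *
to([.5105,.3474,.04],np.radians(93.4))
w=get_image("wrist"); H,S,V=cv2.split(cv2.cvtColor(w["color"],cv2.COLOR_BGR2HSV)); m=(H<20)&(S>100)&(V>90)
r=np.where(m[:,290:360].sum(1)>20)[0]; print(r.min(),onz(w,[(328,r.min())],.042).round(4))
for k in(r.min()+25,r.min()+80):
    c=np.where(m[k])[0]; print(onz(w,[(c.min()-.5,k),(c.max()+.5,k)],.042).round(4).tolist())
# orange tray from top, edges: fit with the tab-free lip
d=get_image("top"); H,S,V=cv2.split(cv2.cvtColor(d["color"],cv2.COLOR_BGR2HSV)); m=((H>4)&(H<20)&(S>120)&(V>60)&(np.arange(640)<230))
g=cv2.findContours(m.astype(np.uint8),cv2.RETR_CCOMP,cv2.CHAIN_APPROX_NONE)
for c,h in zip(g[0],g[1][0]):
    if cv2.contourArea(c)>1000: 
        q=cv2.minAreaRect(onz(d,c.reshape(-1,2),.01)[:,:2].astype(np.float32)); print("hole" if h[3]>=0 else "outer",np.round(q[0],4),np.round(q[1],4),round(q[2],2))
E
```

```text
now [ 0.4898 -0.3501 -0.0113] [3.1415e+00 1.0000e-04 1.6904e+00] q [-0.71  0.22  1.9   0.    1.02 -0.83] F [ 0.8 -0.4  0.1] w 0.0643 t 27.62
  turn deg [0.01 0.   3.45] then shift cm (turned axes) [69.5   6.2  -5.13] (old axes) [69.   10.38 -5.13]
110 [[ 0.4811 -0.2732  0.042 ]]
[[0.451, -0.2849, 0.042], [0.5115, -0.2776, 0.042]]
[[0.4534, -0.3034, 0.042], [0.5139, -0.2961, 0.042]]
outer [0.5105 0.3474] [0.0964 0.2125] 3.43
hole [0.51   0.3473] [0.0934 0.1857] 3.26
```

{"op": "arm_command", "data": {"increments": [[0,0,0,0,0,-1,0.5],[0,0,0,0,0,-3,0.5],[0,0,0,0,0,-4,0.5],[0,0,0,0,0,-3,0.5],[0,0,3.4,0,0,0,0.5],[0,0,0,3.5,0.3,0,0.5],[0,0,0,5.7,0.5,0,0.5],[0,0,0,5.7,0.5,0,0.5]]}}

```text
time: 28.72
tool_pos: [0.4935, -0.1993, 0.0992]
tool_rot: [3.141, 0.0, 1.63]
wrist_force: [1.1, 0.6, -2.0]
gripper_width: 0.0641
finger_force: 30.0
```

{"op": "arm_command", "data": {"increments": [[0,0,0,5.7,0.5,0,0.5],[0,0,0,5.7,0.5,0,0.5],[0,0,0,5.7,0.5,0,0.5],[0,0,0,5.7,0.5,0,0.5],[0,0,0,5.7,0.5,0,0.5],[0,0,0,5.7,0.5,0,0.5],[0,0,0,5.7,0.5,0,0.5],[0,0,0,5.7,0.5,0,0.5]]}}

```text
time: 29.72
tool_pos: [0.5061, 0.2589, 0.0994]
tool_rot: [3.141, 0.0, 1.631]
wrist_force: [1.0, 0.3, -1.1]
gripper_width: 0.0645
finger_force: 30.0
```

{"op": "arm_command", "data": {"increments": [[0,0,0,4.5,0.5,0,0.5],[0,0,0,3,0.3,0,0.5],[0,0,0,1.6,0.1,0,0.5],[0,0,0,0,0,0,0.5],[0,0,0,0,0,0,0.5]]}}

```text
time: 30.35
tool_pos: [0.5097, 0.3473, 0.0986]
tool_rot: [-3.141, 0.001, 1.63]
wrist_force: [-0.0, -0.3, -0.9]
gripper_width: 0.0641
finger_force: 30.0
```

```bash
python3 - <<'E'
from h import *
to([.5103,.3494,-.0073],np.radians(93.3))
w=get_image("wrist"); cv2.imwrite("pics/w11.png",w["color"])
H,S,V=cv2.split(cv2.cvtColor(w["color"],cv2.COLOR_BGR2HSV)); m=(H<20)&(S>100)&(V>90)
print([ (k,np.where(m[k])[0].min(),np.where(m[k])[0].max()) for k in range(0,270,30) if m[k].any()])
E
```

```text
now [0.5097 0.3473 0.0986] [-3.1413e+00  6.0000e-04  1.6302e+00] q [ 0.51  0.12  1.81 -0.    1.21  0.45] F [-0.  -0.3 -0.9] w 0.0641 t 30.35
  turn deg [-0.02  0.04  0.1 ] then shift cm (turned axes) [ 0.2   0.07 10.59] (old axes) [ 0.21  0.07 10.59]
[(90, np.int64(310), np.int64(347)), (120, np.int64(235), np.int64(416)), (150, np.int64(237), np.int64(415)), (180, np.int64(238), np.int64(413)), (210, np.int64(240), np.int64(412)), (240, np.int64(241), np.int64(411))]
```

{"op": "arm_command", "data": {"increments": [[0,0,0,0.2,0.07,2,0.5],[0,0,0,0,0,3,0.5],[0,0,0,0,0,2.5,0.5],[0,0,0,0,0,1.5,0.5],[0,0,0,0,0,0.8,0.5],[0,0,0,0,0,0.4,0.5],[0,0,0,0,0,0.1,0.5],[0,0,0,0,0,0,0.5]]}}

```text
time: 31.4
tool_pos: [0.5109, 0.3508, -0.0035]
tool_rot: [3.14, -0.001, 1.631]
wrist_force: [0.3, -0.2, -1.3]
gripper_width: 0.064
finger_force: 30.0
```

```bash
python3 - <<'E'
from h import *
to([.5103,.3494,-.0073],np.radians(93.3))
w=get_image("wrist"); cv2.imwrite("pics/w12.png",w["color"])
E
```

```text
now [ 0.5109  0.3508 -0.0035] [ 3.1403e+00 -6.0000e-04  1.6310e+00] q [0.52 0.24 1.86 0.   1.04 0.45] F [ 0.3 -0.2 -1.3] w 0.064 t 31.4
  turn deg [ 0.07 -0.04  0.15] then shift cm (turned axes) [-0.14 -0.07  0.38] (old axes) [-0.14 -0.07  0.38]
```

View pics/w12.png

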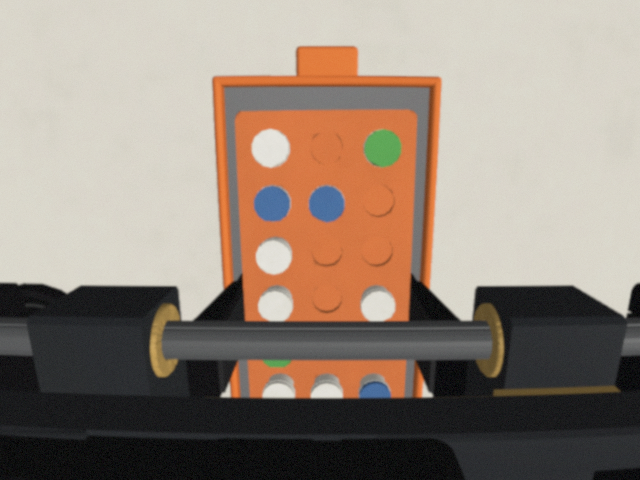

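{"op": "arm_command", "data": {"increments": [[0,0,0,0,0,0.1,0.5],[0,0,0,0,0,0.1,0.5],[0,0,0,0,0,0.06,0.5],[0,0,0,0,0,0,0.5],[0,0,0,0,0,0,0.5]]}}

```text
time: 32.08
tool_pos: [0.5103, 0.3505, -0.007]
tool_rot: [3.142, 0.0, 1.631]
wrist_force: [0.4, -0.3, -1.3]
gripper_width: 0.0641
finger_force: 30.0
```

{"op": "arm_command", "data": {"increments": [[0,0,0,0,0,0.05,0.5],[0,0,0,0,0,0,0.5],[0,0,0,0,0,0,0.5]]}}

```text
time: 32.45
tool_pos: [0.5104, 0.3505, -0.0073]
tool_rot: [3.141, -0.0, 1.631]
wrist_force: [-0.1, -0.2, 0.3]
gripper_width: 0.0641
finger_force: 30.0
```

{"op": "arm_command", "data": {"increments": [[0,0,0,0,0,0.04,0.5],[0,0,0,0,0,0,0.5]]}}

```text
time: 32.7
tool_pos: [0.5104, 0.3505, -0.0073]
tool_rot: [3.142, 0.0, 1.631]
wrist_force: [-2.1, -0.9, 3.5]
gripper_width: 0.0645
finger_force: 30.0
```

{"op": "arm_command", "data": {"increments": [[0,0,0,0,0,0,0.75],[0,0,0,0,0,0,0.85],[0,0,0,0,0,0,0.85],[0,0,0,0,0,0,0.85],[0,0,0,0,0,-3,0.85],[0,0,0,0,0,-5,0.85],[0,0,0,0,0,-5,0.85],[0,0,0,0,0,-5,0.85]]}}

```text
time: 33.7
tool_pos: [0.5102, 0.3503, 0.1737]
tool_rot: [3.142, -0.0, 1.631]
wrist_force: [0.1, 0.2, -0.5]
gripper_width: 0.0808
finger_force: 0.0
```

{"op": "arm_command", "data": {"increments": [[0,0,0,5.5,0,0,0.85],[0,0,0,5.5,0,0,0.85],[0,0,0,5.5,0,0,0.85],[0,0,0,4,0,0,0.85],[0,0,0,0,0,0,0.85],[0,0,0,0,0,0,0.85]]}}

```text
time: 34.45
tool_pos: [0.4979, 0.5545, 0.1717]
tool_rot: [-3.141, 0.001, 1.631]
wrist_force: [0.8, 0.3, 0.3]
gripper_width: 0.081
finger_force: 0.0
```

```bash
python3 - <<'E'
from h import *
d=get_image("top"); im=d["color"]; old=cv2.imread("pics/top0.png")
cv2.imwrite("pics/top2.png",im)
H,S,V=cv2.split(cv2.cvtColor(im,cv2.COLOR_BGR2HSV))
df=cv2.absdiff(im,old).max(2)[255:290,300:345]; print("timer diff",df.max(),(df>20).sum())
for n,sl in(("red",np.s_[235:262,342:370]),("yellow",np.s_[185:215,385:410])): print(n,(cv2.absdiff(im,old).max(2)[sl]>30).sum())
n,l,s,c=cv2.connectedComponentsWithStats((cv2.absdiff(im,old).max(2)>25).astype(np.uint8))
print([(s[k].tolist()) for k in range(1,n) if s[k,4]>20])
s=telemetry.observe(); print(s["tool_pos"],s["time"])
t=[im[180:310,110:320],im[225:300,350:500]]
W=[cv2.resize(x,(520,int(520*x.shape[0]/x.shape[1]))) for x in t]; print(cv2.imwrite("pics/final.png",np.vstack(W)))
P=lambda m,sd,z:circ(d,m,sd,z)
P(cv2.inRange(V,145,255)>0,(235,258),.089); P(V<30,(180,279),.074)
E
```

```text
timer diff 34 12
red 0
yellow 0
[[0, 138, 38, 110, 2072], [129, 197, 75, 34, 2241], [355, 208, 18, 19, 269], [445, 213, 78, 38, 2084], [269, 214, 23, 17, 150], [229, 250, 23, 22, 368], [0, 254, 141, 226, 9557], [386, 258, 16, 14, 177], [461, 284, 16, 13, 100], [0, 370, 10, 15, 103], [37, 416, 14, 61, 276], [329, 447, 21, 21, 109], [352, 451, 22, 29, 116], [62, 455, 2, 25, 38]]
[0.49814102 0.55412362 0.17193914] 34.5
True
   px [229 252] [248 270] fit [0.4092 0.1704] r 0.0194
   px [169 268] [197 302] fit [0.3597 0.2877] r 0.0322
```

```bash
python3 - <<'E'
from h import *
d=get_image("top"); im=d["color"]; old=cv2.imread("pics/top0.png")
g=lambda x:cv2.cvtColor(x,cv2.COLOR_BGR2GRAY)[250:295,295:350].astype(np.float32)
print("timer shift px",cv2.phaseCorrelate(g(old),g(im),cv2.createHanningWindow((55,45),cv2.CV_32F)))
s=get_image("scene"); so=cv2.imread("pics/scene0.png")
for n,p,hs in(("brown",(.364,.306),(.01,.03,.05,.06,.07)),("white",(.411,.172),(.01,.03,.05,.07,.085)),("weight",(.4125,-.153),(.01,.02,.03,.04,.05))):
    for z in hs:
        u,v=proj(s,[[*p,z]])[0].astype(int); print(n,z,(u,v),so[v,u],s["color"][v,u])
m=(s["color"].max(2)<70)|((s["color"][...,2]>s["color"][...,0].astype(int)+15)&(s["color"].max(2)<110)); u,v=proj(s,[[.364,.306,.035]])[0].astype(int)
c=blob(m,(u,v)).reshape(-1,2); print("dark blob",c.min(0),c.max(0),"expect top/bottom",proj(s,[[.364,.306,.074],[.364,.306,.004]]).round(0).tolist())
x=s["color"]; df=(cv2.absdiff(x,so).max(2)>30).astype(np.uint8); n,l,st,cc=cv2.connectedComponentsWithStats(df); print([k.tolist() for k in st[1:] if k[4]>40])
E
```

```text
timer shift px ((0.029345678343339898, 0.8542968992390847), 0.9888546261964021)
brown 0.01 (np.int64(252), np.int64(191)) [46 46 49] [39 44 53]
brown 0.03 (np.int64(251), np.int64(185)) [130 135 141] [32 39 49]
brown 0.05 (np.int64(251), np.int64(180)) [163 170 176] [38 40 50]
brown 0.06 (np.int64(251), np.int64(177)) [163 169 175] [40 41 43]
brown 0.07 (np.int64(250), np.int64(174)) [162 169 175] [45 46 50]
white 0.01 (np.int64(284), np.int64(212)) [100  99 103] [113 117 122]
white 0.03 (np.int64(284), np.int64(206)) [108 115 119] [112 117 123]
white 0.05 (np.int64(283), np.int64(200)) [164 170 177] [123 129 135]
white 0.07 (np.int64(283), np.int64(194)) [164 170 177] [156 162 168]
white 0.085 (np.int64(283), np.int64(190)) [163 170 176] [170 175 182]
weight 0.01 (np.int64(339), np.int64(289)) [148  76  29] [100 105 112]
weight 0.02 (np.int64(339), np.int64(286)) [148  78  27] [108 114 121]
weight 0.03 (np.int64(339), np.int64(283)) [127  89  71] [148 157 164]
weight 0.04 (np.int64(339), np.int64(280)) [161 167 171] [ 92  97 102]
weight 0.05 (np.int64(340), np.int64(277)) [163 169 176] [153 160 168]
dark blob [238 172] [262 199] expect top/bottom [[251.0, 173.0], [253.0, 193.0]]
[[0, 0, 99, 265, 6075], [117, 0, 12, 6, 42], [130, 0, 10, 7, 43], [90, 0, 200, 106, 6125], [17, 12, 81, 188, 9292], [272, 152, 41, 38, 855], [245, 171, 13, 16, 161], [275, 191, 17, 18, 164], [150, 196, 23, 19, 204], [318, 198, 18, 28, 329], [149, 215, 11, 20, 109], [173, 216, 4, 30, 61], [355, 238, 16, 28, 353], [332, 275, 14, 21, 193], [381, 304, 75, 74, 2452], [348, 342, 14, 18, 136]]
```

```bash
python3 - <<'E'
from h import *
for cam,o,ts in(("top","top0",[("timer",321,271),("red",356,248),("yellow",398,200),("green",345,135)]),("scene","scene0",[("timer",303,245),("red",335,255),("yellow",391,265),("box",397,176)])):
    im=get_image(cam)["color"]; old=cv2.imread(f"pics/{o}.png"); G=lambda x:cv2.cvtColor(x,cv2.COLOR_BGR2GRAY).astype(np.float32)
    for n,u,v in ts:
        f=lambda x:G(x)[v-16:v+16,u-16:u+16]
        print(cam,n,np.round(cv2.phaseCorrelate(f(old),f(im),cv2.createHanningWindow((32,32),cv2.CV_32F)),3).tolist() if 0 else cv2.phaseCorrelate(f(old),f(im),cv2.createHanningWindow((32,32),cv2.CV_32F)),(np.abs(f(old)-f(im))>15).sum())
E
```

```text
top timer ((0.043743437962385556, 0.23855352153093712), 1.0410724650137126) 15
top red ((-0.042333409319521564, -0.025136558020690813), 0.9942940101027489) 0
top yellow ((0.06276499247115552, 0.003082366332661124), 1.0007495022146031) 0
top green ((0.005863862714031498, 8.722906821745369e-06), 0.9982890642713755) 0
scene timer ((0.22056386141247053, 0.09879199334491595), 0.9928767173551023) 5
scene red ((0.03477839735230148, 0.006644217383275475), 0.8846972920000553) 0
scene yellow ((0.04955066259447527, 0.12307636896950314), 1.0023546107113361) 0
scene box ((-0.047878644234302214, 0.05572425167239459), 0.9686818104237318) 0
```

```bash
python3 - <<'E'
from h import *
G=lambda x:cv2.cvtColor(x,cv2.COLOR_BGR2GRAY).astype(int)
a,b,c=[G(cv2.imread(f"pics/{n}.png"))[255:288,300:344] for n in("top0","top1","top2")]
for n,x in(("top1",b),("top2",c)):
    r,q=np.where(abs(x-a)>12); print(n,[(int(j)+300,int(i)+255,int(a[i,j]),int(x[i,j])) for i,j in zip(r,q)])
def edges(x): 
    m=(x>150); r,q=np.where(m); return m.sum(),round(q.mean(),2),round(r.mean(),2)
print(edges(a),edges(b),edges(c))
E
```

```text
top1 [(307, 265, 125, 144), (310, 265, 150, 134), (311, 265, 130, 109), (307, 266, 111, 141), (309, 266, 158, 142), (310, 266, 169, 143), (311, 266, 169, 144), (336, 266, 124, 138), (305, 267, 121, 135), (308, 272, 133, 147), (309, 272, 139, 154), (310, 272, 139, 154), (311, 272, 138, 155), (312, 272, 137, 153), (313, 272, 135, 152), (314, 272, 134, 151), (315, 272, 135, 151), (316, 272, 135, 152), (317, 272, 133, 152), (318, 272, 133, 151), (319, 272, 132, 151), (320, 272, 132, 150), (321, 272, 131, 148), (322, 272, 128, 146), (323, 272, 128, 146), (324, 272, 129, 145), (325, 272, 127, 144), (326, 272, 126, 143), (327, 272, 126, 141), (328, 272, 125, 141), (329, 272, 123, 138), (330, 272, 123, 137), (331, 272, 121, 136), (332, 272, 120, 136), (333, 272, 121, 135), (334, 272, 120, 135), (308, 273, 96, 113), (309, 273, 90, 113), (310, 273, 90, 105), (311, 273, 90, 104), (312, 273, 91, 105), (313, 273, 87, 101), (316, 273, 84, 98), (318, 273, 78, 98), (319, 273, 77, 97), (320, 273, 78, 92), (324, 273, 76, 90), (325, 273, 75, 88), (326, 273, 75, 88), (327, 273, 76, 89), (328, 273, 76, 9
[... 272 characters left out ...]
1, 96, 80), (314, 282, 141, 128)]
top2 [(309, 265, 142, 126), (310, 265, 150, 127), (311, 265, 130, 104), (307, 266, 111, 133), (309, 266, 158, 134), (310, 266, 169, 135), (311, 266, 169, 135), (334, 266, 165, 149), (309, 273, 90, 106), (318, 273, 78, 92), (319, 273, 77, 92), (328, 273, 76, 90), (329, 273, 76, 90), (330, 273, 72, 90), (309, 274, 60, 73), (317, 274, 82, 61), (320, 274, 63, 49), (328, 274, 62, 83), (329, 274, 61, 81), (330, 274, 59, 83), (336, 275, 93, 77), (313, 280, 65, 79), (314, 281, 96, 75), (314, 282, 141, 121)]
(np.int64(190), np.float64(21.38), np.float64(12.71)) (np.int64(277), np.float64(20.92), np.float64(11.43)) (np.int64(168), np.float64(21.58), np.float64(13.11))
```

```bash
python3 -c "
from bench import env
print(env.sign_off())"
```

```text
the job is handed in; nothing more can be done
None
```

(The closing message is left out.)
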